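Stock the seasoning stand and set its timer on the sloped ledge

TASK

Set up the seasoning stand for service: lift the starch shaker and the salt shaker over the lip of its raised shelf and stand both upright on the shelf behind the lip, side by side in either order. Then, last of all, lay the kitchen timer flat and square on the cork of the sloped ledge at the front of the stand, behind the ledge's lower lip and centred on it, its display at the upper edge so that it reads the right way up from the robot's side. Knock nothing over, and leave the small steel cup, the pen and the marker where they are.

Things in the scene. Friction and masses are not known exactly. Their poses are not given: they have to be found in the camera images.
- seasoning_stand: Fixed stand: steel shelf between two wooden cheeks, 248 (y) x 96 (x); place and yaw vary. Origin at worktop level under the shelf's middle; x from front lip to back rail, y along the shelf, z up. Shelf surface z = 80; clear space x -40 to 40, y -112 to 112. Front lip 5 thick, top z = 100; back rail and cheeks reach z = 106. Open above.
- timer_ledge: Sloped wooden ledge faced with cork, fixed to the stand's front. Origin mid-surface; x up the slope towards the shelf, y along the stand, z out of the surface. 0.35 rad from level. Surface x -34 to 34, y -45 to 45; lower lip 4 thick beyond x = -34, 10 high: the timer's origin lies at x = -3 when it rests on the lip. The shelf's lip top is about 46 above the ledge's upper edge.
- flour_shaker: Steel starch shaker with a perforated round lid, the larger of the two shakers: 102 high, body 66 across up to z = 80, lid 68 across above that; 0.21 kg. Stands upright on the worktop. Origin at the centre of its underside, z up. Behind the left of the worktop stands a tall fixed soup warmer (world x over 0.48 for y 0.04 to 0.40, 0.35 m high), farther left (y over 0.47) a gas boiler: move round in front of them.
- salt_shaker: Small salt shaker, white body with a domed grey cap: 90 high, at most 44 across; 0.1 kg. Stands upright on the worktop. Origin at the centre of its underside, z up.
- steel_cup_a: Bystander: small open steel cup, 59 high, 68 across the rim, standing at the left. Origin at the centre of its underside, z up.
- kitchen_timer: White flat kitchen timer, 62 x 62 x 20, lying on its back on the worktop, display and buttons up; 0.06 kg. Origin at the centre of its underside, z out of its face. x points from the buttons to the display, y is sideways. The sides are upright up to z = 18; width across y 61.
- timer_display (a point): The middle of the timer's display on its face, 12 from the timer's origin along its x, 20 above its underside.
- pen: Bystander: red pen, 12 x 145 x 9, lying on the worktop at the right, long axis y. Origin at the middle of its underside.
- marker: Bystander: white and black marker, 17 x 135 x 16, lying on the worktop in front of the stand, long axis y. Origin at the middle of its underside.

How it is judged:
On the way, in this order (a step that is already met when the one before it is completed fails the run):
1. starch shaker and salt shaker both stand on the shelf behind the lip (x of flour_shaker in the frame of seasoning_stand between -0.03 and 0.03 m and y of flour_shaker in the frame of seasoning_stand between -0.095 and 0.095 m and z of flour_shaker in the frame of seasoning_stand between 0.076 and 0.085 m and angle between each of flour_shaker, salt_shaker's own z axis and vertical below 0.1 rad and linear speed of each of flour_shaker, salt_shaker below 0.03 m/s and x of salt_shaker in the frame of seasoning_stand between -0.03 and 0.03 m and y of salt_shaker in the frame of seasoning_stand between -0.095 and 0.095 m and z of salt_shaker in the frame of seasoning_stand between 0.076 and 0.085 m), for 0.2 s.
2. the timer lies on the sloped ledge, display uppermost (x of kitchen_timer in the frame of timer_ledge between -0.012 and 0.012 m and y of kitchen_timer in the frame of timer_ledge between -0.022 and 0.022 m and z of kitchen_timer in the frame of timer_ledge between -0.004 and 0.006 m and angle between the z axis of kitchen_timer and the z axis of timer_ledge, either way round below 0.12 rad and angle between kitchen_timer's own z axis and vertical below 0.8 rad and x of timer_display in the frame of timer_ledge above 0.001 m and angle between the x axis of kitchen_timer and the x axis of timer_ledge, either way round below 0.4 rad and linear speed of kitchen_timer below 0.03 m/s), for 0.2 s.
At the end, for the whole second after the job is handed in: Both shakers stand still and upright (0.1 rad) on the shelf between lip and back rail; the timer lies at rest, flat (0.12 rad), on the ledge behind its lower lip, within 22 mm of the middle along the stand, 12 mm below to 12 mm above it up the slope, squared within 0.4 rad, display uppermost (all of step 1 and all of step 2); the robot touches nothing.
It fails at once if a shaker or the cup is knocked over (angle between any of flour_shaker, salt_shaker, steel_cup_a's own z axis and vertical above 0.9 rad).
It fails at once if the cup, the pen or the marker is displaced by more than 3 cm (distance of any of steel_cup_a, pen, marker from where it was at the start of the episode above 0.03 m).
It also fails if it takes over 64 s, if anything falls off the work surface, if the arm or the gripper's body presses on something with over 40 N, if the wrist force passes 120 N, or if a joint passes its speed limit or range.

ROBOT

A 6-joint arm with a two-finger parallel gripper is mounted at the origin on a cart in front of the work surface, level with it; the furniture and walls round the work are solid. World frame = base frame: x ahead of the robot, y to its left, z up, the work surface at z = 0. Lengths are in m, angles in rad, forces in N, time in s.
With the tool pointing down it reaches from about 0.375 to 0.975 m from the base axis. Payload 3.8 kg.
Tool frame: the origin (TCP) lies midway between the tips of the shut fingers; the grasp point (between the pads) lies 19 mm behind it; z points along the fingers, y is the line along which they close (so a half turn about z gives the same grasp; the last joint's range is limited). The gripper opens to 85 mm and grips with 20 to 120 N. Pads are 22 mm wide; open, the fingers measure 114 mm over their backs; the gripper's body (76 mm by 85 mm) begins 54 mm behind the grasp point. The pads swing forward as they close: fully open they stand 13 mm farther back than shut.
Start: joints at [1.193, 0.264, 1.604, -0, 1.274, -0.037], TCP at [0.226, 0.636, 0.231] pointing down, gripper open.
Joint ranges: [-2.63, 2.63], [-0.94, 2.18], [0.31, 2.57], [-1.31, 4.45], [0, 2.66], [-2.55, 2.55]. Speed limits (rad/s): [2.57, 2.57, 3.14, 3.14, 3.14, 3.14].

INTERFACE

Orientations are given as a rotation vector (axis times angle).
In Python, from workcell import read_state, vision, ticket gives the robot as it stands. The module is installed in compiled form; this text tells all that it offers.
- The arm moves only by the tool jog_arm, never from a script. Its arguments are lists of equal length, an entry for each row: "turn": the turn, a rotation vector about the tool's x, y, z in rad, a list of three; "delta_pos": the shift along the tool's x, y, z in m, a list of three; "gripper": the finger opening in m, from 0 to 0.0854. In form: {"turn": [[rx, ry, rz], ...], "delta_pos": [[dx, dy, dz], ...], "gripper": [gripper, ...]}. A call has 1 to 20 rows; each row shifts and turns the commanded pose from where the row before left it, along the tool's axes as they then stand; what a row does not reach is not made up. A row lasts 1/12 s, in which the tool goes at most 41.7 mm and 7.16 degrees, less where a joint would pass 70% of its speed; a pose out of reach is approached as far as the arm can. A call with a gripper value outside its range is refused whole. The fingers move at their own pace and stop on an object; "grip_force" is the grip in N (left out, the last holds). Time passes only in rows, so rows that do not move let the fingers close. It gives the time, the measured TCP pose, the force, the opening and the grip force at its end, in the units of the state.
- read_state(): the state, without advancing time (a new reading comes with each control period).
- vision.read_camera(name): name is "scene" or "top" or "wrist"; returns the picture (420x560x3 uint8, red, green, blue); there is no depth.
- vision.calibration(name): a dict with "vfov" (degrees; the focal length in pixels is half the picture's height over the tangent of half this angle, whatever the lens; pixels are square), "cx", "cy" (the principal point, pixels), "R" (3x3) and "t" (3): a world point X has camera coordinates R X + t; the wrist camera has in their place "mount" (4x4, takes a point from camera to tool coordinates, whose origin is the TCP and whose axes are the flange's). Camera axes: x right, y down, z forward; pixel columns grow to the right and rows downward; lengths in m; the calibration is good to about 2 mm. A picture is of the moment at which its call begins: read the wrist's pose just before it. calibration takes no time and is no camera call.
- ticket.finish_job(): hands the job in; it is judged then, once.
The state is a dict: "time": time; "q": joint angles; "joint_vel": joint speeds; "joint_torque": joint torques, N m; "tool_pos": TCP position; "tcp_rot": TCP orientation; "wrist_force": force on the tool from outside, world axes, zero at the start; "torque": the same for the moment, N m; "width": opening from 0.0 (shut) to 1.0 (fully open); "grip_force": force on a finger pad.
Only numpy, scipy, OpenCV 4.12 (cv2) and the standard library are available. Lean on these libraries where they do the work, as an engineer would, in place of code of your own. Each camera call takes 0.05 s, during which the arm holds its last target. There are 200 camera calls.

## Working session

There is one attempt and no reset: what is moved stays moved. The work goes in short steps, Python scripts to look and compute and a tool call to move; the robot and the scene stay as the last step left them, time stands still between calls to the robot, and variables do not carry over. Pictures are saved under pics/ and viewed, at most 10 in all, crops included, and the job is handed in when it is done.

Besides the shell and the picture viewer there is one more tool, called after "Emit:" in YAML: its name, and indented under it one key for each argument. jog_arm: Moves the arm, as the interface text tells. Its arguments: {"type":"object","properties":{"turn":{"type":"array","items":{"type":"array","items":{"type":"number"}}},"delta_pos":{"type":"array","items":{"type":"array","items":{"type":"number"}}},"gripper":{"type":"array","items":{"type":"number"}},"grip_force":{"type":"number"}},"required":["turn","delta_pos","gripper"]}

```bash
mkdir -p pics
python3 - <<'E'
from workcell import read_state, vision
import cv2, numpy as np
s=read_state(); print({k:np.round(v,3).tolist() for k,v in s.items()})
for n in ["scene","top","wrist"]:
    im=vision.read_camera(n); cv2.imwrite(f"pics/{n}0.png",im[:,:,::-1])
    c=vision.calibration(n); print(n,{k:np.round(v,4).tolist() for k,v in c.items()})
E
```

```text
{'time': 0.0, 'q': [1.193, 0.265, 1.605, 0.0, 1.274, -0.037], 'joint_vel': [0.001, 0.001, 0.002, -0.0, 0.0, -0.001], 'joint_torque': [-0.0, -51.509, -36.732, -0.0, 0.013, -0.0], 'tool_pos': [0.225, 0.636, 0.23], 'tcp_rot': [-0.533, -3.096, 0.003], 'wrist_force': [-0.207, -0.756, 0.081], 'torque': [-0.007, 0.072, -0.033], 'grip_force': 0.0, 'width': 0.998}
scene {'vfov': 44.1155, 'cx': 289.5443, 'cy': 211.6985, 'R': [[0.7518, -0.6591, 0.018], [-0.4673, -0.5518, -0.6908], [0.4652, 0.511, -0.7229]], 't': [-0.4757, 0.2288, 1.6522]}
top {'vfov': 44.6105, 'cx': 284.5172, 'cy': 213.6666, 'R': [[-0.0017, -0.9997, -0.0235], [-0.9805, 0.0063, -0.1963], [0.1964, 0.0227, -0.9803]], 't': [-0.0802, 0.5149, 1.426]}
wrist {'vfov': 64.9497, 'cx': 280.3245, 'cy': 208.1452, 'mount': [[-0.0003, -0.9605, -0.2782, 0.0717], [1.0, -0.0004, 0.0004, -0.0003], [-0.0005, -0.2782, 0.9605, -0.1434], [0.0, 0.0, 0.0, 1.0]]}
```

View pics/scene0.png

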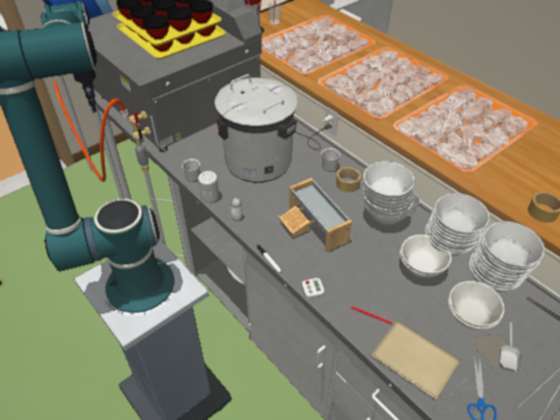

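View pics/top0.png

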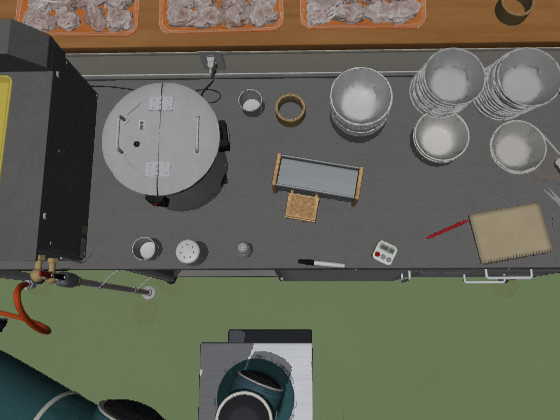

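The top view shows the cup at about (145,248), the starch shaker (188,251), the salt shaker (245,249), the marker (322,263), the timer (385,252), and the stand at about (318,178) with its ledge at (302,207). I'll enlarge this area.

```bash
cat > h.py <<'E'
import numpy as np, cv2
from workcell import vision, read_state
from scipy.spatial.transform import Rotation as Ro
def cam(n,s=None):
    c=vision.calibration(n); f=210/np.tan(np.radians(c["vfov"])/2)
    if n=="wrist":
        s=s or read_state(); M=np.array(c["mount"]); T=np.eye(4)
        T[:3,:3]=Ro.from_rotvec(s["tcp_rot"]).as_matrix(); T[:3,3]=s["tool_pos"]
        W=np.linalg.inv(T@M); R,t=W[:3,:3],W[:3,3]
    else: R,t=np.array(c["R"]),np.array(c["t"])
    return f,c["cx"],c["cy"],R,t
def unproj(C,u,v,z):
    f,cx,cy,R,t=C; d=R.T@np.array([(u-cx)/f,(v-cy)/f,1]); o=-R.T@t
    return o+d*(z-o[2])/d[2]
def proj(C,X):
    f,cx,cy,R,t=C; p=R@np.array(X)+t; return np.array([cx+f*p[0]/p[2],cy+f*p[1]/p[2]])
def crop(src,dst,x,y,w,h,k):
    im=cv2.imread(src)[y:y+h,x:x+w]; cv2.imwrite(dst,cv2.resize(im,None,fx=k,fy=k,interpolation=cv2.INTER_CUBIC))
E
python3 -c "
from h import *
crop('pics/top0.png','pics/c1.png',130,145,270,130,2.95)"
```

```text
(no output)
```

View pics/c1.png

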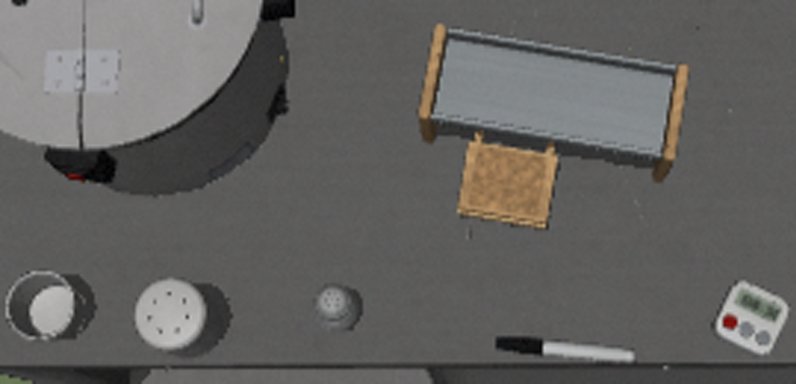

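The crop (2.95x) puts the starch lid at (171,314), the salt cap at (335,301), and the timer corners at (741,282), (788,304), (765,354), (716,331). The ledge spans (472,142)–(547,226), and the cheek tops run (440,27)–(428,115) and (684,68)–(670,157).

Run:
```python
from h import *
C=cam("top")
P=lambda u,v,z:unproj(C,u/2.95+130,v/2.95+145,z)
for n,u,v,z in [("flour",171,314,.102),("salt",335,301,.085),("cup",40,304,.059),
 ("t1",741,282,.018),("t2",788,304,.018),("t3",765,354,.018),("t4",716,331,.018),("disp",760,299,.02),
 ("cheekLb",440,27,.106),("cheekLf",428,115,.106),("cheekRb",684,68,.106),("cheekRf",670,157,.106),
 ("lipL",437,120,.1),("lipR",663,155,.1),("railL",446,32,.106),("railR",678,68,.106),
 ("ledUL",472,142,.05),("ledUR",555,152,.05),("ledLL",460,212,.035),("ledLR",547,226,.035),("mk1",496,344,.01),("mk2",634,356,.01)]:
    print(n,np.round(P(u,v,z)[:2],4))
```

```text
flour [0.3999 0.1824]
salt [0.4136 0.031 ]
cup [0.4156 0.319 ]
t1 [ 0.4395 -0.3622]
t2 [ 0.4175 -0.4073]
t3 [ 0.3686 -0.3828]
t4 [ 0.3913 -0.336 ]
disp [ 0.4223 -0.3798]
cheekLb [ 0.6758 -0.0687]
cheekLf [ 0.5885 -0.0573]
cheekRb [ 0.6328 -0.3014]
cheekRf [ 0.5459 -0.2855]
lipL [ 0.5851 -0.0656]
lipR [ 0.5493 -0.2797]
railL [ 0.6707 -0.0744]
railR [ 0.6329 -0.2957]
ledUL [ 0.5754 -0.0984]
ledUR [ 0.5647 -0.1799]
ledLL [ 0.5081 -0.0861]
ledLR [ 0.4936 -0.1716]
mk1 [ 0.3802 -0.1207]
mk2 [ 0.3679 -0.2561]
```

Measurements agree: flour (0.400,0.182), salt (0.414,0.031), timer (0.404,-0.372) with yaw about -0.46. The stand is at (0.610,-0.178) with yaw about -0.17, and the ledge at about (0.535,-0.134). Next I square the tool to the world and move out in front of the boiler.

Emit:
jog_arm:
  turn:
    - [0,0,-0.114]
    - [0,0,-0.114]
    - [0,0,-0.114]
    - [0,0,0]
    - [0,0,0]
    - [0,0,0]
    - [0,0,0]
    - [0,0,0]
    - [0,0,0]
    - [0,0,0]
    - [0,0,0]
    - [0,0,0]
    - [0,0,0]
    - [0,0,0]
    - [0,0,0]
    - [0,0,0]
    - [0,0,0]
    - [0,0,0]
  delta_pos:
    - [0,0,0]
    - [0,0,0]
    - [0,0,0]
    - [0,-0.034,0]
    - [0,-0.034,0]
    - [0,-0.034,0]
    - [0,-0.034,0]
    - [0,-0.034,0]
    - [0,-0.034,0]
    - [0,-0.034,0]
    - [-0.02,-0.03,0]
    - [-0.02,-0.03,0]
    - [-0.02,-0.03,0]
    - [-0.02,-0.03,0]
    - [-0.02,-0.03,0]
    - [-0.02,-0.03,0]
    - [0,0,0]
    - [0,0,0]
  gripper: [0.0854,0.0854,0.0854,0.0854,0.0854,0.0854,0.0854,0.0854,0.0854,0.0854,0.0854,0.0854,0.0854,0.0854,0.0854,0.0854,0.0854,0.0854]
  grip_force: 40

```text
time: 1.65
tool_pos: [0.3468, 0.2168, 0.2311]
tcp_rot: [-0.006, -3.141, -0.0]
wrist_force: [-0.5, 0.8, -0.1]
width: 0.999
grip_force: 0.0
```

Run:
```python
from h import *
import json
s=read_state(); im=vision.read_camera("wrist"); cv2.imwrite("pics/w1.png",im[:,:,::-1])
C=cam("wrist",s)
for X in [(.40,.1824,.102),(.4136,.031,.085)]: print(proj(C,X))
g=im.mean(2)
```

```text
[242.03290089 257.47085332]
[ 86.8266333  263.65387917]
```

View pics/w1.png

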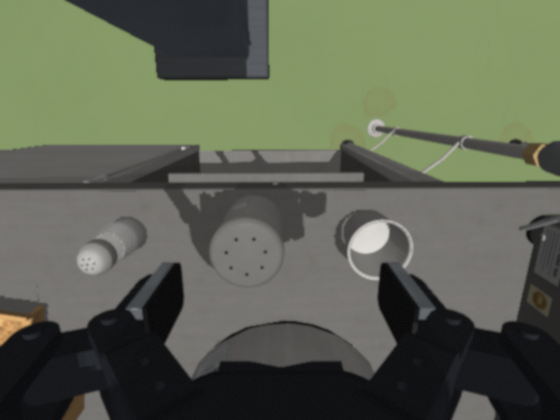

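The starch lid shows at (247,252), 7 px from its prediction. The salt cap is at (89,263), in agreement.

Run:
```python
from h import *
C=cam("wrist"); print(unproj(C,247,252,.102),unproj(C,89,263,.088),unproj(C,380,250,.059))
```

```text
[0.39405964 0.18828791 0.102     ] [0.41116723 0.03646281 0.088     ] [0.41099022 0.32116285 0.059     ]
```

Emit:
jog_arm:
  turn:
    - [0,0,0]
    - [0,0,0]
    - [0,0,0]
    - [0,0,0]
    - [0,0,0]
    - [0,0,0]
    - [0,0,0]
    - [0,0,0]
    - [0,0,0]
    - [0,0,0]
    - [0,0,0]
    - [0,0,0]
    - [0,0,0]
    - [0,0,0]
    - [0,0,0]
    - [0,0,0]
    - [0,0,0]
  delta_pos:
    - [-0.025,-0.0155,0]
    - [-0.025,-0.0155,0]
    - [0,0,0]
    - [0,0,0.0275]
    - [0,0,0.0275]
    - [0,0,0.0275]
    - [0,0,0.0275]
    - [0,0,0.0275]
    - [0,0,0.0275]
    - [0,0,0]
    - [0,0,0]
    - [0,0,0]
    - [0,0,0]
    - [0,0,0]
    - [0,0,0]
    - [0,0,0]
    - [0,0,0]
  gripper: [0.0854,0.0854,0.0854,0.0854,0.0854,0.0854,0.0854,0.0854,0.0854,0.0854,0.0854,0.06,0.06,0.06,0.06,0.06,0.06]
  grip_force: 40

```text
time: 3.12
tool_pos: [0.3983, 0.1885, 0.0687]
tcp_rot: [-0.001, 3.137, 0.004]
wrist_force: [-1.3, -0.1, 6.2]
width: 0.763
grip_force: 45.1
```

Emit:
jog_arm:
  turn:
    - [0,0,0]
    - [0,0,0]
    - [0,0,0]
    - [0,0,0]
    - [0,0,0]
    - [0,0,0]
    - [0,0,0]
    - [0,0,0]
    - [0,0,0]
    - [0,0,0]
    - [0,0,0]
    - [0,0,0]
    - [0,0,0]
    - [0,0,0]
    - [0,0,0]
    - [0,0,0]
    - [0,0,0]
    - [0,0,0]
    - [0,0,0]
  delta_pos:
    - [0,0,-0.02]
    - [0,0,-0.03]
    - [0,0,-0.034]
    - [0,0,-0.034]
    - [0,0,-0.034]
    - [0,0,-0.02]
    - [0,-0.02,0]
    - [0,-0.034,0]
    - [0,-0.034,0]
    - [0,-0.034,0]
    - [0,-0.034,0]
    - [0,-0.034,0]
    - [0,-0.034,0]
    - [0,-0.034,0]
    - [-0.03,-0.015,0]
    - [-0.03,-0.015,0]
    - [-0.03,-0.015,0]
    - [-0.03,0,0]
    - [0,0,0]
  gripper: [0.06,0.06,0.06,0.06,0.06,0.06,0.06,0.06,0.06,0.06,0.06,0.06,0.06,0.06,0.06,0.06,0.06,0.06,0.06]

```text
time: 4.7
tool_pos: [0.5209, -0.1168, 0.2383]
tcp_rot: [0.001, 3.138, -0.0]
wrist_force: [0.5, 0.6, -2.0]
width: 0.762
grip_force: 45.9
```

Run:
```python
from h import *
s=read_state(); im=vision.read_camera("wrist"); cv2.imwrite("pics/w2.png",im[:,:,::-1])
im=vision.read_camera("scene"); cv2.imwrite("pics/s2.png",im[:,:,::-1])
im=vision.read_camera("top"); cv2.imwrite("pics/t2.png",im[:,:,::-1])
a=cv2.resize(cv2.imread("pics/w2.png"),(533,400)); 
b=cv2.resize(cv2.imread("pics/s2.png")[150:270,230:370],None,fx=1.9,fy=1.9)
c=cv2.resize(cv2.imread("pics/t2.png")[130:240,240:380],None,fx=1.9,fy=1.9)
o=np.zeros((460,800,3),np.uint8); o[:400,:533]=a; o[:228,534:800]=b[:228,:266]; o[230:439,534:800]=c[:209,:266]
cv2.imwrite("pics/m2.png",o); print(s["tool_pos"],s["tcp_rot"],s["width"],s["grip_force"])
C=cam("wrist",s)
R=np.array([[np.cos(.17),np.sin(.17)],[-np.sin(.17),np.cos(.17)]])
for p in [(-45,-124),(-45,124),(45,124),(45,-124)]:
    w=R@(np.array(p)/1000)+[.61,-.178]; print(p,np.round(w,3),np.round(proj(C,(*w,.1))*400/420))
```

```text
[ 0.52094641 -0.11682418  0.23828706] [ 7.82440173e-04  3.13826407e+00 -1.21382896e-04] 0.7622803689517159 45.9493164421292
(-45, -124) [ 0.545 -0.293] [ 81. 212.]
(-45, 124) [ 0.587 -0.048] [337. 252.]
(45, 124) [ 0.675 -0.063] [317. 328.]
(45, -124) [ 0.633 -0.308] [ 80. 294.]
```

View pics/m2.png

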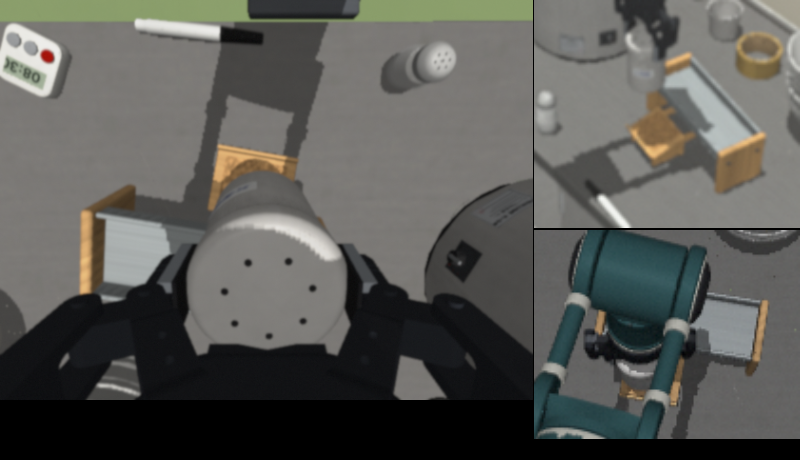

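The wrist view shows the stand's right front cheek corner at (81,212), exactly as predicted. The shaker is held upright with its lid centre at about (268,284).

```bash
python3 - <<'E'
from h import *
C=cam("wrist"); s=read_state(); k=1.05
print(s["tool_pos"],"lid",unproj(C,268*k,284*k,s["tool_pos"][2]+.033))
for p in [(85,212,.106),(135,187,.106),(83,210,.106),(100,214,.1),(205,231,.1),(217,147,.038),(298,157,.038)]: print(p,unproj(C,p[0]*k,p[1]*k,p[2]))
E
python3 -c "
from h import *
crop('pics/w2.png','pics/w2c.png',70,130,280,200,2.85)"
```

```text
[ 0.51576526 -0.1153341   0.23784191] lid [ 0.51158376 -0.11482395  0.27084191]
(85, 212, 0.106) [ 0.53689358 -0.2830191   0.106     ]
(135, 187, 0.106) [ 0.51309202 -0.23414809  0.106     ]
(83, 210, 0.106) [ 0.53495251 -0.28455163  0.106     ]
(100, 214, 0.1) [ 0.54089434 -0.27282182  0.1       ]
(205, 231, 0.1) [ 0.55807689 -0.17454464  0.1       ]
(217, 147, 0.038) [ 0.48526915 -0.16929887  0.038     ]
(298, 157, 0.038) [ 0.49609079 -0.08101544  0.038     ]
```

View pics/w2c.png

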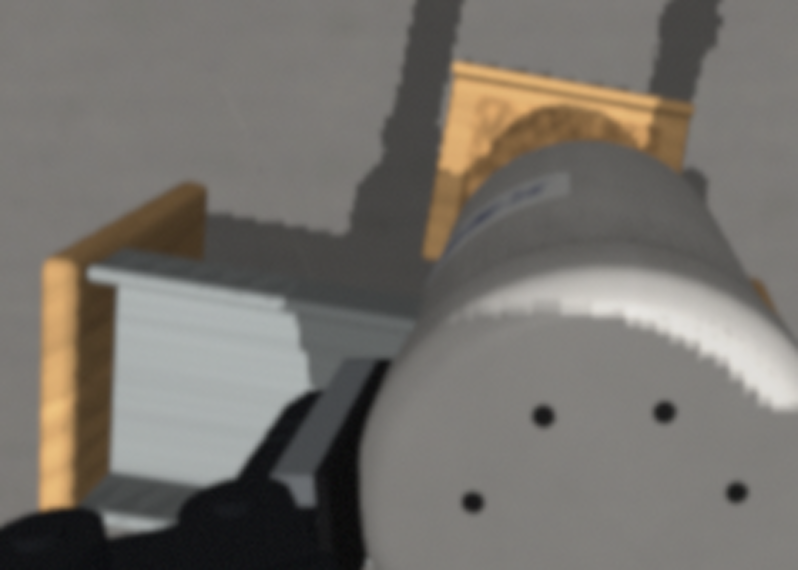

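Run:
```python
from h import *
s=read_state(); print(np.round(s["joint_vel"],3))
im=vision.read_camera("wrist")[:,:,::-1].copy(); cv2.imwrite("pics/w3.png",im)
C=cam("wrist",s); old=cv2.imread("pics/w2.png")
print(s["tool_pos"],s["tcp_rot"])
def tr(u,v,r=9):
    u=70+u/2.85; v=130+v/2.85; ui,vi=int(u),int(v)
    T=old[vi-r:vi+r+1,ui-r:ui+r+1]; S=im[vi-r-20:vi+r+21,ui-r-20:ui+r+21]
    m=cv2.matchTemplate(S,T,cv2.TM_CCOEFF_NORMED); _,q,_,l=cv2.minMaxLoc(m)
    return u+l[0]-20,v+l[1]-20,q
pts={"cheekR front-outer":(45,262,.106),"lip outer R":(95,267,.1),"lip outer mid":(280,298,.1),"ledge lip R":(455,64,.038),"ledge lip L":(690,105,.038)}
for n,(u,v,z) in pts.items():
    a=tr(u,v); print(n,np.round(a,2),np.round(unproj(C,a[0],a[1],z),4))
```

```text
[ 0.004 -0.029  0.023  0.001  0.001  0.   ]
[ 0.51576526 -0.1153341   0.23784191] [ 1.85733606e-03 -3.13974842e+00 -7.03460794e-04]
cheekR front-outer [ 84.79 228.93   1.  ] [ 0.5428 -0.2879  0.106 ]
lip outer R [102.33 230.68   0.99] [ 0.5466 -0.2761  0.1   ]
lip outer mid [167.25 241.56   1.  ] [ 0.5571 -0.2183  0.1   ]
ledge lip R [228.65 159.46   0.99] [ 0.4905 -0.1687  0.038 ]
ledge lip L [311.11 173.84   0.99] [ 0.5056 -0.0826  0.038 ]
```

Both measurements agree: stand centre (0.6105,-0.177) with yaw -0.175, and ledge centre (0.536,-0.133). I'll carry the starch shaker over the shelf at stand y = +0.05.

Emit:
jog_arm:
  turn:
    - [0,0,0]
    - [0,0,0]
    - [0,0,0]
    - [0,0,0]
    - [0,0,0]
    - [0,0,0]
    - [0,0,0]
    - [0,0,0]
    - [0,0,0]
    - [0,0,0]
    - [0,0,0]
  delta_pos:
    - [-0.0268,-0.0032,0]
    - [-0.0268,-0.0032,0]
    - [-0.0268,-0.0032,0]
    - [-0.0268,-0.0032,0]
    - [0,0,0]
    - [0,0,0]
    - [0,0,0.02]
    - [0,0,0.02]
    - [0,0,0.02]
    - [0,0,0]
    - [0,0,0]
  gripper: [0.06,0.06,0.06,0.06,0.06,0.06,0.06,0.06,0.06,0.06,0.06]

```text
time: 5.82
tool_pos: [0.6211, -0.1275, 0.1773]
tcp_rot: [0.002, -3.138, -0.001]
wrist_force: [0.1, 0.3, -1.0]
width: 0.764
grip_force: 45.9
```

Emit:
jog_arm:
  turn:
    - [0,0,0]
    - [0,0,0]
    - [0,0,0]
    - [0,0,0]
    - [0,0,0]
  delta_pos:
    - [-0.002,0,0]
    - [0,0,0.014]
    - [0,0,0.012]
    - [0,0,0]
    - [0,0,0]
  gripper: [0.06,0.06,0.06,0.06,0.06]

```text
time: 6.23
tool_pos: [0.628, -0.1294, 0.1626]
tcp_rot: [-0.002, 3.134, -0.005]
wrist_force: [-16.1, 1.1, 32.5]
width: 0.766
grip_force: 61.5
```

It touched early, so I raise it and look.

Emit:
jog_arm:
  turn:
    - [0,0,0]
    - [0,0,0]
    - [0,0,0]
    - [0,0,0]
    - [0,0,0]
  delta_pos:
    - [0,0,-0.015]
    - [0,0,-0.025]
    - [0,0,-0.02]
    - [0,0,0]
    - [0,0,0]
  gripper: [0.06,0.06,0.06,0.06,0.06]

```text
time: 6.65
tool_pos: [0.6274, -0.1286, 0.2148]
tcp_rot: [-0.002, 3.136, -0.002]
wrist_force: [-0.1, -0.0, -2.3]
width: 0.764
grip_force: 58.2
```

Run:
```python
from h import *
s=read_state(); a=vision.read_camera("wrist")[:,:,::-1]; b=vision.read_camera("scene")[:,:,::-1]
cv2.imwrite("pics/w4.png",a); cv2.imwrite("pics/s4.png",b)
print(s["tool_pos"],s["tcp_rot"],s["wrist_force"])
o=np.zeros((480,800,3),np.uint8); o[:300,:400]=cv2.resize(a,(400,300)); o[:480,400:]=cv2.resize(b[140:260,270:370],(400,480),interpolation=cv2.INTER_CUBIC)
cv2.imwrite("pics/m4.png",o)
C=cam("scene")
ax=s["tool_pos"][:2]-[.004,0]; z=s["tool_pos"][2]
R=np.array([[np.cos(.175),np.sin(.175)],[-np.sin(.175),np.cos(.175)]])
q=lambda p:np.round([400+4*(p[0]-270),4*(p[1]-140)])
print("base",q(proj(C,(*ax,z-.0687))),"top",q(proj(C,(*ax,z+.033))))
for p in [(-48,-118),(-48,118),(48,118),(48,-118)]: print(p,q(proj(C,(*(R@(np.array(p)/1000)+[.6105,-.177]),.106))))
```

```text
[ 0.62741723 -0.12856281  0.21483817] [-1.91516501e-03  3.13609500e+00 -2.17952982e-03] [-0.0679005  -0.04896409 -2.3103828 ]
base [572. 179.] top [579.  88.]
(-48, -118) [628. 360.]
(-48, 118) [478. 186.]
(48, 118) [570. 149.]
(48, -118) [724. 316.]
```

View pics/m4.png

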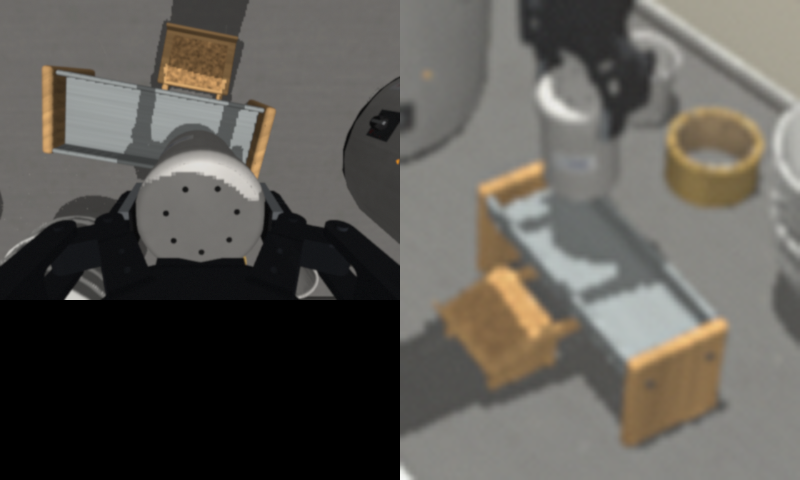

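The wrist view shows the lid centre at (281,291) and the near edge of the base at (277,178). In the scene crop the base is near (583,180) against a prediction of (572,179). I'll check for tilt and the fit in the stand.

Run:
```python
from h import *
class S(dict): pass
s={"tool_pos":np.array([.62741723,-.12856281,.21483817]),"tcp_rot":np.array([-.0019,3.1361,-.00218])}
C=cam("wrist",s); k=1.4
L=unproj(C,281,291,s["tool_pos"][2]+.033); B=unproj(C,277,178,s["tool_pos"][2]-.0687)
print("lid",L,"base near edge",B,"-> base centre x",B[0]+.033)
for dx in (.02,-.02): print("pred apex rows for lid edge",proj(C,L+[dx,0,0]))
print("lid r px: left/right",proj(C,L+[0,.034,0]),proj(C,L-[0,.034,0]))
for n,p in {"lipL":(258,106,.1),"lipR":(58,73,.1),"cheekRfo":(43,68,.106),"cheekRbo":(44,151,.106),"cheekLfi":(253,104,.106),"cheekLfo":(274,108,.106),"railR":(60,150,.106),"ledgeUR":(160,88,.054),"ledgeLL":(240,37,.0387),"ledgeLR":(168,22,.0387)}.items():
    w=unproj(C,p[0]*k,p[1]*k,p[2]); d=w[:2]-[.6105,-.177]; c,si=np.cos(.175),np.sin(.175)
    print(n,np.round(w,4),"stand",np.round([c*d[0]-si*d[1],si*d[0]+c*d[1]],4))
```

```text
lid [ 0.61990669 -0.12814859  0.24783817] base near edge [ 0.59704671 -0.13067666  0.14613817] -> base centre x 0.6300467091252338
pred apex rows for lid edge [280.92209227 336.19436725]
pred apex rows for lid edge [281.08538006 241.47092329]
lid r px: left/right [371.52182362 291.11665364] [190.50526597 290.88338127]
lipL [ 0.5829 -0.066   0.1   ] stand [-0.0465  0.1045]
lipR [ 0.5491 -0.2769  0.1   ] stand [-0.0431 -0.109 ]
cheekRfo [ 0.5444 -0.2878  0.106 ] stand [-0.0458 -0.1206]
cheekRbo [ 0.6323 -0.3032  0.106 ] stand [ 0.0435 -0.1205]
cheekLfi [ 0.5802 -0.0729  0.106 ] stand [-0.048   0.0972]
cheekLfo [ 0.5843 -0.0504  0.106 ] stand [-0.0478  0.1202]
railR [ 0.6311 -0.2851  0.106 ] stand [ 0.0391 -0.1029]
ledgeUR [ 0.5658 -0.1789  0.054 ] stand [-0.0437 -0.0097]
ledgeLL [ 0.505  -0.0794  0.0387] stand [-0.1209  0.0777]
ledgeLR [ 0.4884 -0.168   0.0387] stand [-0.1218 -0.0124]
```

The shaker is tilted about 0.1 rad in the grip, base forward, so it met the back rail. I tilt the tool to compensate.

Emit:
jog_arm:
  turn:
    - [0,0.05,0]
    - [0,0.05,0]
    - [0,0,0]
    - [0,0,0]
    - [0,0,0]
    - [0,0,0]
    - [0,0,0]
  delta_pos:
    - [0,0,0]
    - [0,0,0]
    - [0.004,0,0]
    - [0,0,0]
    - [-0.0018,0,0.018]
    - [0,0,0]
    - [0,0,0]
  gripper: [0.06,0.06,0.06,0.06,0.06,0.06,0.06]

```text
time: 7.33
tool_pos: [0.6198, -0.1278, 0.1926]
tcp_rot: [0.002, -3.038, -0.002]
wrist_force: [0.9, 0.4, -1.4]
width: 0.762
grip_force: 58.3
```

Run:
```python
from h import *
s=read_state(); a=vision.read_camera("wrist")[:,:,::-1]; b=vision.read_camera("scene")[:,:,::-1]
cv2.imwrite("pics/w5.png",a); cv2.imwrite("pics/s5.png",b)
p=s["tool_pos"]; print(p,s["tcp_rot"],s["wrist_force"])
C=cam("wrist",s)
M=Ro.from_rotvec(s["tcp_rot"]).as_matrix()
# shaker points fixed in tool (from w4)
M4=Ro.from_rotvec([-.0019,3.1361,-.00218]).as_matrix(); p4=np.array([.62741723,-.12856281,.21483817])
for n,X in {"lid":[.6199,-.1281,.2478],"base":[.630,-.129,.1461]}.items():
    w=M@M4.T@(np.array(X)-p4)+p; d=w[:2]-[.6105,-.177]; c,si=np.cos(.17),np.sin(.17)
    print(n,w,"stand",[c*d[0]-si*d[1],si*d[0]+c*d[1]])
```

```text
[ 0.6198226  -0.12778475  0.19256533] [ 1.74926966e-03 -3.03775230e+00 -1.55074515e-03] [ 0.85999959  0.36320781 -1.35152927]
lid [ 0.61594697 -0.12739925  0.22615158] stand [np.float64(-0.003023116602228435), np.float64(0.04980727990605522)]
base [ 0.61488952 -0.12806072  0.12395493] stand [np.float64(-0.003953417758430188), np.float64(0.048976441834969915)]
```

Emit:
jog_arm:
  turn:
    - [0,0,0]
    - [0,0,0]
    - [0,0,0]
    - [0,0,0]
    - [0,0,0]
  delta_pos:
    - [-0.0035,0,0]
    - [-0.0015,0,0.015]
    - [-0.0015,0,0.015]
    - [0,0,0]
    - [0,0,0]
  gripper: [0.06,0.06,0.06,0.06,0.06]

```text
time: 7.85
tool_pos: [0.6248, -0.128, 0.1637]
tcp_rot: [0.002, -3.04, -0.001]
wrist_force: [-0.3, -0.2, -1.1]
width: 0.76
grip_force: 58.3
```

Emit:
jog_arm:
  turn:
    - [0,0,0]
    - [0,0,0]
    - [0,0,0]
    - [0,0,0]
  delta_pos:
    - [-0.0003,0,0.008]
    - [-0.0003,0,0.004]
    - [0,0,0]
    - [0,0,0]
  gripper: [0.06,0.06,0.06,0.06]

```text
time: 8.18
tool_pos: [0.6245, -0.1281, 0.1521]
tcp_rot: [0.002, -3.041, 0.0]
wrist_force: [-0.2, -0.2, -1.3]
width: 0.763
grip_force: 58.3
```

Emit:
jog_arm:
  turn:
    - [0,0,0]
    - [0,0,0]
    - [0,0,0]
  delta_pos:
    - [-0.0003,0,0.003]
    - [0,0,0]
    - [0,0,0]
  gripper: [0.06,0.06,0.06]

```text
time: 8.43
tool_pos: [0.6246, -0.1281, 0.1491]
tcp_rot: [0.002, -3.042, 0.0]
wrist_force: [-0.3, 0.2, -1.7]
width: 0.763
grip_force: 58.3
```

Emit:
jog_arm:
  turn:
    - [0,0,0]
    - [0,0,0]
    - [0,0,0]
  delta_pos:
    - [-0.0003,0,0.003]
    - [0,0,0]
    - [0,0,0]
  gripper: [0.06,0.06,0.06]

```text
time: 8.68
tool_pos: [0.6244, -0.1281, 0.1458]
tcp_rot: [0.002, -3.041, -0.0]
wrist_force: [-0.5, 0.2, -1.2]
width: 0.763
grip_force: 58.3
```

Emit:
jog_arm:
  turn:
    - [0,0,0]
    - [0,0,0]
    - [0,0,0]
    - [0,0,0]
  delta_pos:
    - [-0.0003,0,0.003]
    - [-0.0003,0,0.003]
    - [0,0,0]
    - [0,0,0]
  gripper: [0.06,0.06,0.06,0.06]

```text
time: 9.02
tool_pos: [0.6251, -0.1283, 0.1414]
tcp_rot: [0.002, -3.043, 0.001]
wrist_force: [-1.2, 0.6, 6.2]
width: 0.765
grip_force: 58.7
```

Emit:
jog_arm:
  turn:
    - [0,0,0]
    - [0,0,0]
    - [0,0,0]
    - [0,0,0]
    - [0,0,0]
    - [0,0,0]
    - [0,0,0]
    - [0,0,0]
    - [0,0,0]
    - [0,0,0]
    - [0,0,0]
  delta_pos:
    - [0,0,0]
    - [0,0,0]
    - [0,0,0]
    - [0,0,0]
    - [0,0,0]
    - [0,0,-0.015]
    - [0,0,-0.025]
    - [0,0,-0.03]
    - [0,0,-0.03]
    - [0,0,0]
    - [0,0,0]
  gripper: [0.07,0.075,0.082,0.0854,0.0854,0.0854,0.0854,0.0854,0.0854,0.0854,0.0854]

```text
time: 9.93
tool_pos: [0.6364, -0.1285, 0.2426]
tcp_rot: [0.002, -3.047, 0.002]
wrist_force: [-0.4, -0.1, -0.1]
width: 1.003
grip_force: 0.0
```

Run:
```python
from h import *
s=read_state(); a=vision.read_camera("wrist")[:,:,::-1]; b=vision.read_camera("scene")[:,:,::-1]
cv2.imwrite("pics/w6.png",a); cv2.imwrite("pics/s6.png",b)
print(s["tool_pos"],s["tcp_rot"],s["wrist_force"])
o=np.zeros((480,800,3),np.uint8); o[:300,:400]=cv2.resize(a,(400,300)); o[:480,400:]=cv2.resize(b[140:260,270:370],(400,480),interpolation=cv2.INTER_CUBIC)
cv2.imwrite("pics/m6.png",o)
```

```text
[ 0.63643472 -0.12848646  0.24262761] [ 1.88837490e-03 -3.04729047e+00  2.09680821e-03] [-0.41972707 -0.14592403 -0.09394695]
```

View pics/m6.png

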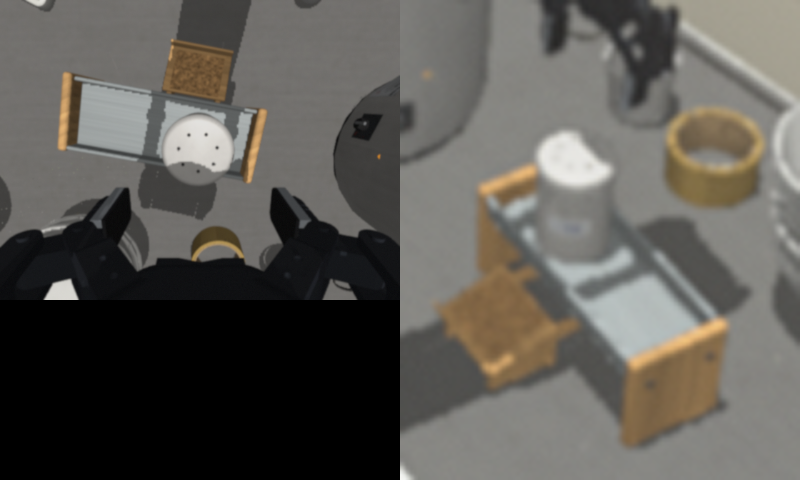

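The starch shaker stands upright on the shelf behind the lip. Next is the salt shaker.

Emit:
jog_arm:
  turn:
    - [0,-0.094,0]
    - [0,0,0]
    - [0,0,0]
    - [0,0,0]
    - [0,0,0]
    - [0,0,0]
    - [0,0,0]
    - [0,0,0]
    - [0,0,0]
    - [0,0,0]
    - [0,0,0]
    - [0,0,0]
    - [0,0,0]
    - [0,0,0]
    - [0,0,0]
    - [0,0,0]
  delta_pos:
    - [0,0,0]
    - [0.0375,0,0]
    - [0.0375,0,0]
    - [0.0375,0,0]
    - [0.0375,0,0]
    - [0.0375,0,0]
    - [0.0375,0,0]
    - [0,0.033,0]
    - [0,0.033,0]
    - [0,0.033,0]
    - [0,0.033,0]
    - [0,0.033,0]
    - [0,0,0.035]
    - [0,0,0.035]
    - [0,0,0]
    - [0,0,0]
  gripper: [0.0854,0.0854,0.0854,0.0854,0.0854,0.0854,0.0854,0.0854,0.0854,0.0854,0.0854,0.0854,0.0854,0.0854,0.0854,0.0854]

```text
time: 11.37
tool_pos: [0.4056, 0.0366, 0.1678]
tcp_rot: [0.003, -3.127, 0.0]
wrist_force: [0.2, 0.3, -0.3]
width: 1.0
grip_force: 0.0
```

```bash
python3 - <<'E'
from h import *
s=read_state(); a=vision.read_camera("wrist")[:,:,::-1]; cv2.imwrite("pics/w7.png",a)
C=cam("wrist",s); print(s["tool_pos"],s["tcp_rot"])
x=proj(C,(.411,.0365,.088)); print("pred",x)
ui,vi=map(int,x)
g=cv2.cvtColor(a,cv2.COLOR_BGR2GRAY)[max(vi-60,0):vi+60,ui-60:ui+60]
c=cv2.HoughCircles(cv2.medianBlur(g,3),cv2.HOUGH_GRADIENT,1,20,param1=80,param2=18,minRadius=15,maxRadius=50)
if c is not None:
    for q in c[0][:4]: print(q+[ui-60,max(vi-60,0),0], unproj(C,q[0]+ui-60,q[1]+max(vi-60,0),.085))
E
python3 -c "
from h import *
crop('pics/w7.png','pics/w7c.png',160,100,240,240,2.4)"
```

```text
[0.40563758 0.03664482 0.16776672] [ 2.57111948e-03 -3.12727095e+00  4.68717585e-04]
pred [279.88837979 226.37914155]
[280.5        209.5         26.39999962] [0.39929942 0.03692206 0.085     ]
```

View pics/w7c.png

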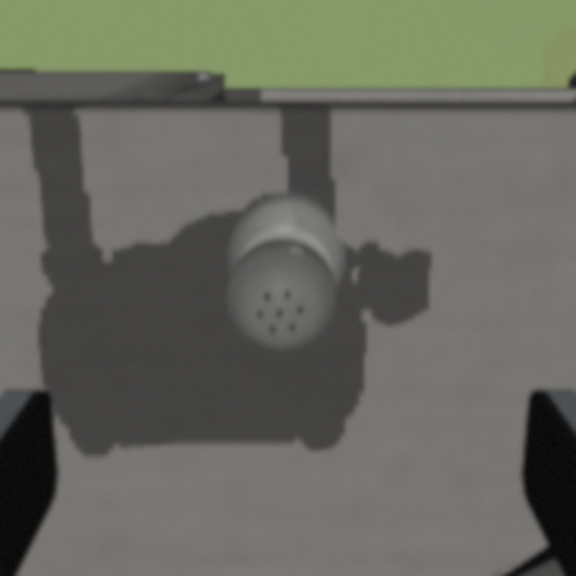

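The cap's holes centre at (277,230), which puts the salt shaker at (0.412,0.038), confirmed. I descend and grip at mid-body.

Emit:
jog_arm:
  turn:
    - [0,-0.014,0]
    - [0,0,0]
    - [0,0,0]
    - [0,0,0]
    - [0,0,0]
    - [0,0,0]
    - [0,0,0]
    - [0,0,0]
    - [0,0,0]
    - [0,0,0]
    - [0,0,0]
    - [0,0,0]
    - [0,0,0]
    - [0,0,0]
    - [0,0,0]
  delta_pos:
    - [-0.0065,0.0015,0]
    - [0,0,0.035]
    - [0,0,0.035]
    - [0,0,0.035]
    - [0,0,0.034]
    - [0,0,0]
    - [0,0,0]
    - [0,0,0]
    - [0,0,0]
    - [0,0,0]
    - [0,0,0]
    - [0,0,0]
    - [0,0,0]
    - [0,0,0]
    - [0,0,0]
  gripper: [0.0854,0.0854,0.0854,0.0854,0.0854,0.0854,0.0854,0.05,0.045,0.035,0.035,0.035,0.035,0.035,0.035]
  grip_force: 30

```text
time: 12.67
tool_pos: [0.4189, 0.038, 0.0343]
tcp_rot: [-0.002, 3.129, -0.0]
wrist_force: [-0.7, -1.1, 8.5]
width: 0.447
grip_force: 29.6
```

Emit:
jog_arm:
  turn:
    - [0,0,0]
    - [0,0,0]
    - [0,0,0]
    - [0,0,0]
    - [0,0,0]
    - [0,0,0]
    - [0,0,0]
    - [0,0,0]
    - [0,0,0]
    - [0,0,0]
    - [0,0,0]
    - [0,0,0]
    - [0,0,0]
    - [0,0,0]
    - [0,0,0]
    - [0,0,0]
    - [0,0,0]
    - [0,0,0]
    - [0,0,0]
  delta_pos:
    - [0,0,-0.02]
    - [0,0,-0.036]
    - [0,0,-0.036]
    - [0,0,-0.036]
    - [0,0,-0.036]
    - [0,0,-0.02]
    - [0,-0.033,0]
    - [0,-0.033,0]
    - [0,-0.033,0]
    - [0,-0.033,0]
    - [0,-0.033,0]
    - [0,-0.033,0]
    - [0,-0.033,0]
    - [0,-0.033,0]
    - [-0.03,0,0]
    - [-0.03,0,0]
    - [-0.03,0,0]
    - [0,0,0]
    - [0,0,0]
  gripper: [0.035,0.035,0.035,0.035,0.035,0.035,0.035,0.035,0.035,0.035,0.035,0.035,0.035,0.035,0.035,0.035,0.035,0.035,0.035]

```text
time: 14.25
tool_pos: [0.5063, -0.2258, 0.2168]
tcp_rot: [-0.003, 3.134, -0.0]
wrist_force: [-0.3, 0.3, -1.1]
width: 0.442
grip_force: 30.4
```

Run:
```python
from h import *
s=read_state(); a=vision.read_camera("wrist")[:,:,::-1]; cv2.imwrite("pics/w8.png",a)
b=vision.read_camera("scene")[:,:,::-1]; cv2.imwrite("pics/s8.png",b)
C=cam("wrist",s); p=s["tool_pos"]; print(p,s["tcp_rot"],s["wrist_force"],s["width"])
print("pred cap, base near", proj(C,p+[0,0,.056]),proj(C,p+[-.022,0,-.034]))
C=cam("scene"); print("scene pred cap/base",proj(C,p+[0,0,.056]),proj(C,p+[0,0,-.034]))
o=np.zeros((480,800,3),np.uint8); o[:480,:400]=cv2.resize(a[120:360,180:380],(400,480),interpolation=cv2.INTER_CUBIC)
u,v=map(int,proj(C,p)); x0,y0=u-50,v-60; print("scene crop origin",x0,y0)
o[:,400:]=cv2.resize(b[y0:y0+120,x0:x0+100],(400,480),interpolation=cv2.INTER_CUBIC)
cv2.imwrite("pics/m8.png",o)
# motion-free segmentation: white pixels around
h=cv2.cvtColor(a,cv2.COLOR_BGR2GRAY)[100:330,240:320]
print(h[::6,40])
```

```text
[ 0.50627159 -0.22582622  0.21683375] [-3.32953685e-03  3.13368492e+00 -3.38337893e-05] [-0.29599411  0.25994683 -1.08991182] 0.4417803661422322
pred cap, base near [279.97378855 350.72497862] [280.11700145 204.83843435]
scene pred cap/base [308.85464237 188.13773478] [307.5781919  208.71651466]
scene crop origin 258 141
[ 76  78 131 133 130 132 130 130 129 129 131 130 131  77  76  76  76  94
 122 144 146 141 139 161 161 139  80  85 103 106 109 114 120 125 125 126
 121 124 122]
```

Emit:
jog_arm:
  turn:
    - [0,0.007,0]
    - [0,0,0]
    - [0,0,0]
    - [0,0,0]
    - [0,0,0]
    - [0,0,0]
    - [0,0,0]
    - [0,0,0]
    - [0,0,0]
    - [0,0,0]
  delta_pos:
    - [-0.032,0,0]
    - [-0.032,0,0]
    - [-0.032,0,0]
    - [0,0,0]
    - [0,0,0.03]
    - [0,0,0.03]
    - [0,0,0.02]
    - [0,0,0.012]
    - [0,0,0]
    - [0,0,0]
  gripper: [0.035,0.035,0.035,0.035,0.035,0.035,0.035,0.035,0.035,0.035]

```text
time: 15.18
tool_pos: [0.6006, -0.2256, 0.125]
tcp_rot: [-0.002, 3.141, 0.0]
wrist_force: [1.1, 0.4, 0.5]
width: 0.44
grip_force: 30.4
```

Emit:
jog_arm:
  turn:
    - [0,0,0]
    - [0,0,0]
    - [0,0,0]
    - [0,0,0]
  delta_pos:
    - [0,0,0.005]
    - [0,0,0.004]
    - [0,0,0]
    - [0,0,0]
  gripper: [0.035,0.035,0.035,0.035]

```text
time: 15.52
tool_pos: [0.6018, -0.2258, 0.1166]
tcp_rot: [-0.002, 3.14, -0.001]
wrist_force: [0.9, 0.1, -0.8]
width: 0.442
grip_force: 30.5
```

Emit:
jog_arm:
  turn:
    - [0,0,0]
    - [0,0,0]
    - [0,0,0]
    - [0,0,0]
  delta_pos:
    - [0,0,0.002]
    - [0,0,0.002]
    - [0,0,0]
    - [0,0,0]
  gripper: [0.035,0.035,0.035,0.035]

```text
time: 15.85
tool_pos: [0.6028, -0.226, 0.1144]
tcp_rot: [-0.002, 3.138, -0.001]
wrist_force: [-2.3, 1.6, 7.0]
width: 0.44
grip_force: 31.5
```

Emit:
jog_arm:
  turn:
    - [0,0,0]
    - [0,0,0]
    - [0,0,0]
    - [0,0,0]
    - [0,0,0]
    - [0,0,0]
    - [0,0,0]
    - [0,0,0]
    - [0,0,0]
    - [0,0,0]
    - [0,0,0]
    - [0,0,0]
    - [0,0,0]
    - [0,0,0]
    - [0,0,0]
    - [0,0,0.115]
    - [0,0,0.115]
    - [0,0,0.115]
    - [0,0,0.115]
    - [0,0,0]
  delta_pos:
    - [0,0,0]
    - [0,0,0]
    - [0,0,0]
    - [0,0,0]
    - [0,0,-0.02]
    - [0,0,-0.03]
    - [0,0,-0.03]
    - [0,0,-0.03]
    - [0.034,0,0]
    - [0.034,0,0]
    - [0.034,-0.02,0]
    - [0.034,-0.04,0]
    - [0.034,-0.04,0]
    - [0.034,-0.04,0]
    - [0,0,0]
    - [0,0,0]
    - [0,0,0]
    - [0,0,0]
    - [0,0,0]
    - [0,0,0]
  gripper: [0.045,0.05,0.06,0.065,0.065,0.065,0.065,0.065,0.065,0.08,0.085,0.085,0.085,0.085,0.085,0.085,0.085,0.085,0.085,0.085]

```text
time: 17.52
tool_pos: [0.4187, -0.3408, 0.2214]
tcp_rot: [0.719, 3.058, 0.001]
wrist_force: [0.4, 0.4, -0.4]
width: 0.997
grip_force: 0.0
```

Run:
```python
from h import *
from workcell import vision
s=read_state(); a=vision.read_camera("wrist")[:,:,::-1]; cv2.imwrite("pics/w9.png",a)
b=vision.read_camera("scene")[:,:,::-1]; cv2.imwrite("pics/s9.png",b)
c=vision.read_camera("top")[:,:,::-1]; cv2.imwrite("pics/t9.png",c)
C=cam("wrist",s); print(s["tool_pos"],s["tcp_rot"])
# white timer: bright blob near the predicted place
x=proj(C,(.402,-.368,.02)); print("pred",x)
g=a.min(2); m=(g>165).astype(np.uint8); m=cv2.morphologyEx(m,cv2.MORPH_CLOSE,np.ones((25,25)))
for q in cv2.findContours(m,cv2.RETR_EXTERNAL,cv2.CHAIN_APPROX_SIMPLE)[0]:
    if cv2.contourArea(q)>1500:
        r=cv2.minAreaRect(q); B=cv2.boxPoints(r); W=np.array([unproj(C,u,v,.018)[:2] for u,v in B])
        print(r,np.round(W,4).tolist(),"c",W.mean(0).round(4),"sides",np.linalg.norm(W-np.roll(W,1,0),axis=1).round(4),"ang",np.arctan2(*(W[1]-W[0])[::-1]).round(3))
cv2.imwrite("pics/m9.png",np.hstack([cv2.resize(a,(400,300)),cv2.resize(b[130:265,250:430],(400,300),interpolation=cv2.INTER_CUBIC)]))
```

```text
[ 0.41868403 -0.34083927  0.2213784 ] [7.18826158e-01 3.05766055e+00 1.05315324e-03]
pred [250.49305072 180.02602762]
((226.87353515625, 177.14410400390625), (97.17446899414062, 52.153621673583984), 4.398705005645752) [[0.3853, -0.4503], [0.3394, -0.4173], [0.3912, -0.3307], [0.4398, -0.36]] c [ 0.3889 -0.3896] sides [0.1055 0.0565 0.1009 0.0567] ang 2.519
```

View pics/m9.png

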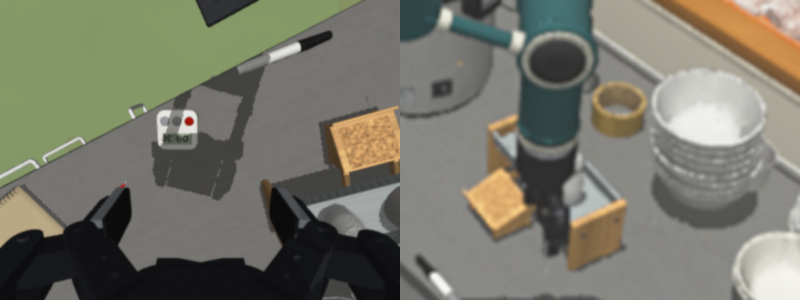

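The wrist view shows the timer at (248,181) full scale, square to the tool and display towards the bottom. The salt shaker stands on the shelf. I refine the timer pose numerically, and check the salt cap too.

```bash
cat > t.py <<'E'
from h import *
def timer(a,C,x,hw=52,z=.019,th=150):
    u,v=map(int,x); x0,y0=u-hw,v-hw
    g=a[y0:v+hw,x0:u+hw]; m=np.full(g.shape[:2],cv2.GC_PR_BGD,np.uint8)
    gm=g.min(2); m[gm>th]=cv2.GC_FGD; m[:4]=m[-4:]=0; m[:,:4]=m[:,-4:]=0
    k=(gm>th).astype(np.uint8); k=cv2.morphologyEx(k,cv2.MORPH_CLOSE,np.ones((21,21)))
    q=max(cv2.findContours(k,cv2.RETR_EXTERNAL,cv2.CHAIN_APPROX_NONE)[0],key=cv2.contourArea)
    r=cv2.minAreaRect(q); B=cv2.boxPoints(r)+[x0,y0]
    W=np.array([unproj(C,*b,z)[:2] for b in B])
    return r,B,W
E
python3 - <<'E'
from t import *
s={"tool_pos":np.array([.41868403,-.34083927,.2213784]),"tcp_rot":np.array([.718826158,3.05766055,.00105])}
C=cam("wrist",s); a=cv2.imread("pics/w9.png")
for th in (120,150):
    r,B,W=timer(a,C,(248,181),40,.019,th)
    print(th,B.round(1).tolist(),W.mean(0).round(4),np.linalg.norm(W-np.roll(W,1,0),axis=1).round(4),np.round(np.arctan2(*(W-np.roll(W,1,0)).T[::-1]),3))
print("eye",unproj(C,248.5,181.3,.02), read_state()["tool_pos"],read_state()["tcp_rot"])
print("salt cap at (.602,-.226,.17)->",proj(C,(.602,-.226,.168))*.714)
E
```

```text
120 [[208.0, 153.0], [276.0, 153.0], [276.0, 206.0], [208.0, 206.0]] [ 0.3982 -0.3763] [0.0574 0.0707 0.0573 0.074 ] [ 2.619  1.109 -0.466 -2.033]
150 [[219.0, 154.0], [275.0, 154.0], [275.0, 203.0], [219.0, 203.0]] [ 0.3995 -0.371 ] [0.053  0.0583 0.0529 0.0608] [ 2.628  1.109 -0.467 -2.033]
eye [ 0.40227129 -0.37054027  0.02      ] [ 0.41874093 -0.34085902  0.22148861] [7.09252812e-01 3.05978697e+00 7.21797068e-04]
salt cap at (.602,-.226,.17)-> [381.06309208 268.4838546 ]
```

Run:
```python
from t import *
s={"tool_pos":np.array([.41868403,-.34083927,.2213784]),"tcp_rot":np.array([.718826158,3.05766055,.00105])}
C=cam("wrist",s); k=.714
P=lambda X:(proj(C,X)*k).round(0)
print("flour top/base",P((.62,-.128,.182)),P((.62,-.128,.08)))
print("salt top/base",P((.602,-.226,.17)),P((.602,-.226,.08)))
print("stand right cheek front/back",P((.545,-.293,.106)),P((.633,-.308,.106)),"left",P((.587,-.05,.106)))
print("lip mid",P((.566,-.17,.1)),"ledge",P((.536,-.133,.042)))
Ct=cam("top"); t=cv2.imread("pics/t9.png"); t0=cv2.imread("pics/top0.png")
u,v=proj(Ct,(.602,-.226,.165)); print("top cam salt",u,v,"base",proj(Ct,(.602,-.226,.08)))
Cs=cam("scene"); print("scene salt top/base",proj(Cs,(.602,-.226,.17)),proj(Cs,(.602,-.226,.08)), "in m9:",[( (p[0]-250)*400/180+400,(p[1]-130)*300/135) for p in (proj(Cs,(.602,-.226,.17)),proj(Cs,(.602,-.226,.08)))])
u,v=int(u),int(v); d=np.abs(t.astype(int)-t0).max(2)[v-20:v+20:2,u-26:u+26:2]
print("\n".join("".join("#" if x>60 else "+" if x>25 else "." for x in r) for r in d))
```

```text
flour top/base [501. 256.] [408. 202.]
salt top/base [383. 270.] [334. 220.]
stand right cheek front/back [280. 217.] [293. 272.] left [488. 163.]
lip mid [378. 188.] ledge [368. 142.]
top cam salt 336.8441525366407 173.09960862125277 base [334.5594511  181.26250705]
scene salt top/base [328.99131245 197.8670593 ] [327.05628059 216.69635873] in m9: [(np.float64(575.5362498927999), np.float64(150.81568734060417)), (np.float64(571.2361790812108), np.float64(192.65857494565378))]
..........................
..........................
#.........................
++........................
##........................
##........................
++........................
+++.......................
+.+.......................
+#+.......................
+#+........+....+.........
##........+.+++++.........
#+........+..++.+.........
#........+.+...++.........
.........+++#++++.........
.........++++++++.........
.........+++++++..........
..........++++++..........
..........................
..........................
```

The salt shaker is upright. The timer is at (0.4015,-0.3705), aligned with the tool. I descend in two stages.

Emit:
jog_arm:
  turn:
    - [0,0,0]
    - [0,0,0]
    - [0,0,0]
    - [0,0,0]
    - [0,0,0]
    - [0,0,0]
    - [0,0,0]
  delta_pos:
    - [0.0024,-0.0342,0]
    - [0,0,0.036]
    - [0,0,0.036]
    - [0,0,0.036]
    - [0,0,0.036]
    - [0,0,0]
    - [0,0,0]
  gripper: [0.0854,0.0854,0.0854,0.0854,0.0854,0.0854,0.0854]

```text
time: 18.25
tool_pos: [0.3999, -0.3689, 0.0756]
tcp_rot: [-0.711, -3.056, -0.005]
wrist_force: [-1.0, -0.6, 0.9]
width: 1.002
grip_force: 0.0
```

Run:
```python
from t import *
s=read_state(); a=vision.read_camera("wrist")[:,:,::-1]; cv2.imwrite("pics/w10.png",a)
C=cam("wrist",s); print(s["tool_pos"],s["tcp_rot"]); x=proj(C,(.4015,-.3705,.019)); print(x)
M=Ro.from_rotvec(s["tcp_rot"]).as_matrix()
for th in (120,140,160):
    r,B,W=timer(a,C,x,60,.019,th); c=W.mean(0)
    print(th,B.round(1).tolist(),c.round(4),np.linalg.norm(W-np.roll(W,1,0),axis=1).round(4),np.round(np.arctan2(*(W-np.roll(W,1,0)).T[::-1]),3),"tool d",(M.T@np.array([*(c-s["tool_pos"][:2]),0])).round(4))
```

```text
[ 0.39988054 -0.3689455   0.0756048 ] [-0.71100749 -3.05580812 -0.00546283]
[279.53848348 232.20778457]
120 [[232.0, 172.0], [338.0, 172.0], [338.0, 276.0], [232.0, 276.0]] [ 0.3995 -0.3656] [0.0703 0.0649 0.0704 0.0711] [ 2.644  1.113 -0.41  -2.03 ] tool d [0.0018 0.0028 0.    ]
140 [[232.5, 223.6], [239.2, 178.8], [329.5, 192.3], [322.7, 237.2]] [ 0.3877 -0.3625] [0.0588 0.0296 0.0566 0.03  ] [-2.187  2.504  0.961 -0.563] tool d [0.0138 0.0004 0.0001]
160 [[233.9, 221.9], [236.5, 184.8], [326.8, 191.4], [324.1, 228.4]] [ 0.3866 -0.3625] [0.058  0.0243 0.0562 0.0244] [-2.105  2.577  1.039 -0.49 ] tool d [ 0.0148 -0.0001  0.0001]
```

Emit:
jog_arm:
  turn:
    - [0,0,0]
    - [0,0,0]
    - [0,0,0]
    - [0,0,0]
    - [0,0,0]
  delta_pos:
    - [-0.001,0,0.03]
    - [0,0,0.03]
    - [0,0,0.012]
    - [0,0,0]
    - [0,0,0]
  gripper: [0.0854,0.0854,0.0854,0.0854,0.0854]

```text
time: 18.72
tool_pos: [0.4033, -0.372, 0.0073]
tcp_rot: [0.713, 3.057, -0.001]
wrist_force: [0.5, -0.2, 1.2]
width: 0.998
grip_force: 0.0
```

Lower slightly more, then close with a modest grip.

Emit:
jog_arm:
  turn:
    - [0,0,0]
    - [0,0,0]
    - [0,0,0]
    - [0,0,0]
    - [0,0,0]
    - [0,0,0]
    - [0,0,0]
    - [0,0,0]
    - [0,0,0]
  delta_pos:
    - [0,0,0.005]
    - [0,0,0]
    - [0,0,0]
    - [0,0,0]
    - [0,0,0]
    - [0,0,0]
    - [0,0,0]
    - [0,0,0]
    - [0,0,0]
  gripper: [0.0854,0.0854,0.07,0.065,0.055,0.055,0.055,0.055,0.055]
  grip_force: 25

```text
time: 19.47
tool_pos: [0.403, -0.3718, 0.0018]
tcp_rot: [0.714, 3.057, -0.001]
wrist_force: [-0.3, 1.0, 6.0]
width: 0.698
grip_force: 26.7
```

Emit:
jog_arm:
  turn:
    - [0,0,0]
    - [0,0,0]
    - [0,0,0]
    - [0,0,0]
    - [0,0,0]
    - [0,0,0]
    - [0,0,-0.0963]
    - [0,0,-0.0963]
    - [0,0,-0.0963]
    - [0,0,0]
    - [0,0,0]
    - [0,0,0]
    - [0,0,0]
    - [0,0,0]
    - [0,0,0]
    - [0,0,0]
    - [0,0,0]
    - [0,0,0]
    - [0,0,0]
  delta_pos:
    - [0,0,-0.018]
    - [0,0,-0.033]
    - [0,0,-0.033]
    - [0,0,-0.04]
    - [0,0,-0.04]
    - [0,0,-0.034]
    - [0,0,0]
    - [0,0,0]
    - [0,0,0]
    - [-0.01,0.0323,0]
    - [-0.01,0.0323,0]
    - [-0.01,0.0323,0]
    - [-0.01,0.0323,0]
    - [-0.01,0.0323,0]
    - [-0.01,0.0323,0]
    - [-0.01,0.0323,0]
    - [-0.01,0.0323,0]
    - [0,0,0]
    - [0,0,0]
  gripper: [0.055,0.055,0.055,0.055,0.055,0.055,0.055,0.055,0.055,0.055,0.055,0.055,0.055,0.055,0.055,0.055,0.055,0.055,0.055]

```text
time: 21.05
tool_pos: [0.5251, -0.1284, 0.1985]
tcp_rot: [0.261, 3.13, 0.0]
wrist_force: [0.4, 0.1, -1.4]
width: 0.701
grip_force: 27.9
```

Emit:
jog_arm:
  turn:
    - [0,-0.1167,0]
    - [0,-0.1167,0]
    - [0,-0.1167,0]
    - [0,0,0]
    - [0,0,0]
  delta_pos:
    - [0,0,0]
    - [0,0,0]
    - [0,0,0]
    - [0,0,0]
    - [0,0,0]
  gripper: [0.055,0.055,0.055,0.055,0.055]

```text
time: 21.47
tool_pos: [0.5217, -0.1303, 0.1971]
tcp_rot: [0.24, 2.786, -0.042]
wrist_force: [0.3, 0.3, 0.2]
width: 0.697
grip_force: 27.9
```

Run:
```python
from h import *
s=read_state(); a=vision.read_camera("wrist")[:,:,::-1]; cv2.imwrite("pics/w11.png",a)
M=Ro.from_rotvec(s["tcp_rot"]).as_matrix(); p=s["tool_pos"]; print(p,"z",M[:,2].round(3),"x",M[:,0].round(3))
C=cam("wrist",s)
# predicted timer face corners in tool frame (tool x = -timer x); underside .0018 beyond TCP
for off in ((0,0),):
  P=[proj(C,p+M@np.array([x,y,.0018-.019])).round(1).tolist() for x,y in ((.03,-.03),(.03,.03),(-.03,.03),(-.03,-.03),(.03,0),(-.03,0))]; print(P)
g=cv2.cvtColor(a,cv2.COLOR_BGR2GRAY)
for c in (250,265,295,310): print(c,g[160:400:4,c].tolist())
```

```text
[ 0.52167075 -0.13033115  0.19707672] z [ 0.334 -0.058 -0.941] x [-0.927  0.161 -0.339]
[[206.1, 219.4], [354.9, 219.3], [346.6, 345.1], [214.4, 345.2], [280.5, 219.4], [280.5, 345.1]]
250 [91, 89, 96, 107, 106, 89, 92, 100, 68, 68, 68, 69, 76, 100, 112, 129, 152, 151, 150, 148, 148, 147, 116, 90, 96, 93, 94, 118, 144, 143, 144, 142, 143, 145, 116, 98, 55, 161, 57, 132, 66, 168, 178, 230, 235, 234, 153, 115, 100, 121, 101, 20, 19, 18, 20, 21, 21, 22, 21, 21]
265 [99, 109, 94, 96, 106, 103, 108, 103, 70, 70, 69, 69, 77, 103, 114, 131, 153, 150, 148, 147, 146, 147, 132, 92, 96, 96, 98, 136, 145, 145, 144, 144, 144, 143, 115, 102, 108, 177, 171, 168, 178, 177, 178, 230, 235, 236, 225, 219, 218, 217, 180, 68, 20, 16, 20, 20, 19, 19, 19, 19]
295 [108, 99, 96, 107, 94, 94, 101, 113, 69, 68, 68, 67, 76, 100, 111, 130, 156, 154, 152, 150, 149, 148, 141, 103, 97, 97, 104, 141, 145, 144, 144, 144, 145, 144, 116, 136, 175, 160, 174, 174, 178, 177, 178, 232, 238, 238, 226, 220, 220, 220, 219, 122, 19, 16, 19, 21, 22, 20, 19, 19]
310 [122, 136, 146, 171, 187, 181, 184, 170, 69, 68, 68, 68, 76, 100, 112, 129, 153, 153, 150, 149, 150, 149, 93, 40, 39, 39, 38, 81, 144, 144, 143, 142, 143, 162, 190, 175, 53, 138, 160, 138, 55, 170, 177, 230, 236, 238, 227, 223, 222, 221, 182, 18, 22, 18, 19, 21, 18, 19, 22, 19]
```

The timer's near edge is at row 221 against a prediction of 220 and the display at 312 against 313, so it is well seated. I descend to a hover about 35 mm off the ledge.

Emit:
jog_arm:
  turn:
    - [0,0,0]
    - [0,0,0]
    - [0,0,0]
    - [0,0,0]
    - [0,0,0]
    - [0,0,0]
  delta_pos:
    - [0.0091,0,0.0289]
    - [0.0091,0,0.0289]
    - [0.0091,0,0.0289]
    - [0.0091,0,0.0289]
    - [0,0,0]
    - [0,0,0]
  gripper: [0.055,0.055,0.055,0.055,0.055,0.055]

```text
time: 22.02
tool_pos: [0.5309, -0.1314, 0.0769]
tcp_rot: [0.238, 2.785, -0.041]
wrist_force: [0.1, 0.0, 0.6]
width: 0.697
grip_force: 27.9
```

Emit:
jog_arm:
  turn:
    - [0,0,0]
    - [0,0,0]
    - [0,0,0]
    - [0,0,0]
    - [0,0,0]
  delta_pos:
    - [0.004,0,0.01]
    - [0,0,0.01]
    - [0,0,0.006]
    - [0,0,0]
    - [0,0,0]
  gripper: [0.055,0.055,0.055,0.055,0.055]

```text
time: 22.43
tool_pos: [0.5357, -0.1319, 0.0522]
tcp_rot: [0.237, 2.781, -0.042]
wrist_force: [0.3, 0.1, -0.3]
width: 0.697
grip_force: 27.9
```

Emit:
jog_arm:
  turn:
    - [0,0,0]
    - [0,0,0]
    - [0,0,0]
    - [0,0,0]
  delta_pos:
    - [0,0,0.003]
    - [0,0,0.002]
    - [0,0,0]
    - [0,0,0]
  gripper: [0.055,0.055,0.055,0.055]

```text
time: 22.77
tool_pos: [0.5371, -0.1321, 0.0473]
tcp_rot: [0.237, 2.781, -0.042]
wrist_force: [-0.4, -0.5, -0.5]
width: 0.696
grip_force: 27.9
```

Emit:
jog_arm:
  turn:
    - [0,0,0]
    - [0,0,0]
    - [0,0,0]
    - [0,0,0]
  delta_pos:
    - [0,0,0.002]
    - [0,0,0.001]
    - [0,0,0]
    - [0,0,0]
  gripper: [0.055,0.055,0.055,0.055]

```text
time: 23.1
tool_pos: [0.5382, -0.1323, 0.0448]
tcp_rot: [0.237, 2.781, -0.042]
wrist_force: [-2.5, 0.9, 3.6]
width: 0.7
grip_force: 28.4
```

Contact comes exactly where the ledge surface should be. I release and back off along the normal.

Emit:
jog_arm:
  turn:
    - [0,0,0]
    - [0,0,0]
    - [0,0,0]
    - [0,0,0]
    - [0,0,0]
    - [0,0,0]
    - [0,0,0]
    - [0,0,0]
    - [0,0,0]
    - [0,0,0]
    - [0,0,0]
    - [0,0,0]
    - [0,0,0]
  delta_pos:
    - [0,0,0]
    - [0,0,0]
    - [0,0,0]
    - [0,0,0]
    - [0,0,0]
    - [0,0,-0.01]
    - [0,0,-0.02]
    - [0,0,-0.03]
    - [0,0,-0.03]
    - [0,0,-0.03]
    - [0,0,-0.03]
    - [0,0,0]
    - [0,0,0]
  gripper: [0.062,0.065,0.072,0.08,0.0854,0.0854,0.0854,0.0854,0.0854,0.0854,0.0854,0.0854,0.0854]

```text
time: 24.18
tool_pos: [0.4885, -0.1241, 0.1888]
tcp_rot: [0.236, 2.775, -0.044]
wrist_force: [-0.8, 0.1, -0.6]
width: 1.001
grip_force: 0.0
```

Run:
```python
from h import *
s=read_state(); a=vision.read_camera("wrist")[:,:,::-1]; cv2.imwrite("pics/w12.png",a)
b=vision.read_camera("top")[:,:,::-1]; cv2.imwrite("pics/t12.png",b); cv2.imwrite("pics/s12.png",vision.read_camera("scene")[:,:,::-1])
C=cam("wrist",s); print(s["tool_pos"],s["tcp_rot"],s["wrist_force"])
c,si=np.cos(.17),np.sin(.17); sx=np.array([c,-si,0]); sy=np.array([si,c,0]); zz=np.array([0,0,1])
xl=np.cos(.35)*sx+np.sin(.35)*zz; n=-np.sin(.35)*sx+np.cos(.35)*zz; L=np.array([.5365,-.1325,.0423])
# rectify the ledge's face plane (n=20mm): 0.5 mm/px, 120 x 120 mm, up the slope = up
src=np.float32([proj(C,L+.020*n+x*xl+y*sy) for x,y in ((.06,.06),(.06,-.06),(-.06,-.06),(-.06,.06))])
H=cv2.getPerspectiveTransform(src,np.float32([[0,0],[240,0],[240,240],[0,240]]))
r=cv2.warpPerspective(a,H,(240,240)); cv2.imwrite("pics/rect.png",r)
hsv=cv2.cvtColor(r,cv2.COLOR_BGR2HSV); w=((hsv[...,1]<45)&(hsv[...,2]>110))
for i in range(0,240,6): print("%4d "%(60-i/2),"".join("#" if w[i,j] else ("o" if hsv[i,j,1]>90 else ".") for j in range(0,240,3)))
```

```text
[ 0.48848941 -0.12413117  0.18875894] [ 0.23636827  2.7753138  -0.04401532] [-0.77150397  0.12898232 -0.64152857]
  60  ................................................................................
  57  ................................................................................
  54  ................................................................................
  51  ................................................................................
  48  ................................................................................
  45  ...................ooo..........................................................
  42  ..................ooooo....................................ooooo................
  39  ..................ooooo....................................ooooo................
  36  ..................ooooo....................................ooooo................
  33  ..................ooooo.....................................oooo................
  30  ..................ooooo.#################################...ooooo...............
  27  .................oooo.#
[... 1793 characters left out ...]
####
 -36  #############oooooooooooooooooooooooooooooooooooooooooooooooooooooooo###########
 -39  ############ooooooooooooooooooooooooooooooooooooooooooooooooooooooooo.##########
 -42  ###############..oooooo.........................oo.oo.o.oooooooooo..##.....#####
 -45  ###############...oooo.....................................ooooo...###........##
 -48  ######.......#..................................................................
 -51  #####...........................................................................
 -54  #####...........................................................................
 -57  #####...........................................................................
```

The rectified view shows the timer square on the ledge and centred to within 1 mm, display uppermost. One last numeric check of the shakers, from the wrist and scene pictures.

Run:
```python
from h import *
Cs=cam("scene"); b=cv2.imread("pics/s12.png"); b0=cv2.imread("pics/scene0.png")
for n,X,h in (("flour",(.62,-.128),.102),("salt",(.602,-.226),.09)): print(n,proj(Cs,(*X,.08+h)).round(1),proj(Cs,(*X,.08)).round(1))
d=np.abs(b.astype(int)-b0).max(2)
for v in range(160,236,2): print(v,"".join("#" if d[v,u]>40 else "+" if d[v,u]>18 else "." for u in range(285,350)))
```

```text
flour [312.8 177.2] [311.3 198.7]
salt [329.  197.9] [327.1 216.7]
160 .................................................................
162 .................................................................
164 .................................................................
166 .................................................................
168 .................................................................
170 .................................................................
172 ........................+++++++++................................
174 .....................###############+............................
176 ...................+##################...........................
178 ...................####################..........................
180 ...................####################+.........................
182 ..................+###################+..........................
184 +..................+#################............................
186 ##.................++++....+#####....+...........................
188 ###...............+#########++.+++.++............
[... 926 characters left out ...]

216 ####################+..............+##++++++++##+................
218 ####################+...............###+++++#####................
220 ###################+.................+##########+................
222 #################......................+#####+...................
224 ##############+..................................................
226 +##########+.....................................................
228 ..+###+..........................................................
230 +..+##+..........................................................
232 #+...++..........................................................
234 ###+.............................................................
```

Both shakers are upright where expected, so I hand the job in.

```bash
python3 -c "
from workcell import ticket
print(ticket.finish_job())"
```

```text
the job is handed in; nothing more can be done
None
```

I handed the job in at about 24 s: both shakers are upright on the shelf and the timer is square and centred on the ledge, display uppermost; nothing was knocked over, though I didn't re-measure the cup, pen and marker and the hand-in gave no verdict.

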